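# Load a cell carrier and snap both station covers shut

## Robot

A 7-joint arm with a two-finger parallel gripper is mounted at the origin on the work surface. World frame = base frame: x ahead of the robot, y to its left, z up, the work surface at z = 0. Lengths are in m, angles in degrees, forces in N, time in s.
With the tool pointing down it reaches from about 0.4 to 0.85 m from the base axis. Payload 10.4 kg.
Tool frame: the origin (TCP) lies where the fingers leave the gripper's body, on its centre line; the fingertips stand 70 mm ahead of it and the grasp point (between the pads) lies 51 mm ahead of it; y points along the fingers, z is the direction in which the jaws open and shut, and the axes are right-handed (so a half turn about y gives the same grasp; the last joint's range is limited). The gripper opens to 87 mm and grips with 3 to 60 N. Pads are 19 mm wide; open, the fingers measure 117 mm over their backs; the gripper's body (75 mm by 190 mm) begins 51 mm behind the grasp point.
Start: joints at [-68.503, 19.034, -3.707, 83.658, 1.238, 77.344, -5.071], TCP at [0.242, 0.576, 0.292] pointing down, gripper open.
Joint ranges: [-148.97, 148.97], [-28.65, 121.19], [-84.17, 76.75], [9.2, 138.47], [-72.65, 252.65], [3.7, 117.97], [-149.18, 149.18]. Speed limits (degrees/s): [127.2, 127.2, 159.86, 159.86, 180, 180, 180].

## Interface

Orientations are given as a 3x3 rotation matrix whose columns are the frame's x, y, z axes.
In Python, from workcell import manip, cams, nets gives the robot as it stands.
- The arm moves only by the tool jog_arm, never from a script. Its argument "rows" is a list that holds one entry, the list of rows, each a list of 6 numbers: the shift along the tool's x, y, z in m, then the turn, a rotation vector about the tool's x, y, z in rad. A call has 1 to 10 rows; each row shifts and turns the commanded pose from where the row before left it, along the tool's axes as they then stand; what a row does not reach is not made up. A row lasts 1/8 s, in which the tool goes at most 62.5 mm and 10.7 degrees, less where a joint would pass 70% of its speed; a pose out of reach is approached as far as the arm can. A call with a gripper value outside its range is refused whole. "grip" is the closure, from -1 (fully open) to 1 (shut), set as the call begins (left out, the last holds). The fingers move at their own pace and stop on an object; "force" is the grip in N (left out, the last holds). Time passes only in rows, so rows that do not move let the fingers close. It gives the time, the measured TCP pose, the force and the opening at its end, in the units of the state.
- manip.sense(): the state, without advancing time (a new reading comes with each control period).
- cams.get_image(name): name is "scene" or "top" or "wrist"; returns the picture (480x640x3 uint8, red, green, blue); there is no depth.
- cams.get_calibration(name): a dict with "mtx" (3x3 intrinsics, pixels), "view" (4x4, takes a point from world to camera coordinates); the wrist camera has in their place "hand_eye" (4x4, takes a point from camera to tool coordinates, whose origin is the TCP and whose axes are the tool frame's). Camera axes: x right, y up, looking along -z (the intrinsics and any distortion apply to the point x, -y, -z); pixel columns grow to the right and rows downward; lengths in m; the calibration is good to about 2 mm. A picture is of the moment at which its call begins: read the wrist's pose just before it. get_calibration takes no time and is no camera call.
- manip.hand_in(): hands the job in, once; it reports no verdict.
Trained networks look in the newest picture that a camera, given by its name, has taken for a name from the list of things; names that differ only in an ending like _2 or _b are one class to them, and where a whole thing is asked for, a point or a joint stands for the part that bears it (a point fixed in the world has none). Each returns a list of dicts, best first, with "score" (0 to 1); they miss things now and then, are a little off and sometimes report something else, mostly with a low value. They report only what shows in the picture. A call takes as long as a camera call. They do not tell look-alikes from the thing itself.
- nets.find_in(camera, target): "xyz" ([x, y, z] in m, in world coordinates, good to about 4 mm: the middle of the surface that is visible of it).
- nets.silhouettes(camera, target): "region" (480x640 bool, what is visible of it).
The state is a dict: "time_s": time; "joints": joint angles; "qd": joint speeds; "tau": joint torques, N m; "position": TCP position; "tcp_rot": TCP orientation; "force": force on the tool from outside, world axes, zero at the start; "ft_torque": the same for the moment, N m; "width": finger opening in m.
Only numpy, scipy, OpenCV 4.12 (cv2) and the standard library are available. Lean on these libraries where they do the work, as an engineer would, in place of code of your own. Each camera call takes 0.05 s, during which the arm holds its last target. There are 200 camera calls.

## Task

Two test stations stand on the bench with their covers up. Take the blue cell carrier out of the rack, stand it upright on the cork mat to change your grip, then set it upright in the pocket of the empty station. Press the covers of both stations down until the catch clicks and each stays shut, leaving the other carriers and the things on the bench as they are.

Things in the scene. Friction and masses are not known exactly. Their poses are not given: they have to be found in the camera images.
- carrier_blue_mid (a point): Centre of the blue cell carrier, an upright block 20 (x) x 52 (y) x 50 mm tall, 90 g, with three white-capped clear cells in its top; the only blue one. Point lies 25 mm above its underside; z up, y along its length. It starts in the rack, which leaves only its two ends (52 mm apart) free for fingers; in a station pocket only its two broad faces (20 mm apart) are free.
- carrier_grey1_mid (a point): Centre of a grey carrier, same shape and size as the blue one, standing in the rack; leave it there.
- carrier_grey2_mid (a point): Centre of another grey carrier in the rack; leave it there.
- carrier_loaded_mid (a point): Centre of the grey carrier that already sits in the loaded station's pocket; leave it there.
- rack: White fixed rack, 116 (x) x 74 (y) mm, origin at the centre of its underside on the bench. Floor 8 mm thick; three places 36 mm apart along its x, with carriers standing lengthwise along its y, between dividers 34 mm high above the floor and 40 mm long (shorter than the carriers). Low lips, 5 mm above the floor, run 32 mm either side of its centre line. Which place holds the blue carrier varies.
- mat_top (a point): Centre of the top face of the fixed cork mat, 110 x 110 mm, 4 mm thick.
- station_e: The empty test station, fixed white trough 130 (x) x 88 (y) mm; origin at the centre of its underside. Trough floor 10 mm above the bench; walls up to 64 mm. Inside, 64 mm wide across y (walls at y = +-32 mm) and x from -54 to +52 mm, so a carrier stands with its length along the station's y.
- station_e_pocket (a point): Centre of the pocket floor of the empty station (2 mm towards -x from the station's centre, 10 mm above the bench); x, y, z as the station. Two yellow ribs 6 mm high cross the floor, their inner faces 14 mm either side of this point along x; the 20 mm thickness of the carrier goes between them.
- station_l: The loaded test station, identical to the empty one and with the same axes; its pocket holds a grey carrier.
- cover_e_hinge (a point): Hinge of the empty station's cover, at the trough's far (+x) end: 62 mm along the station's x from its origin, 66 mm above the bench; the axis runs along the station's y. Orientation turns with the cover (x, y, z as the station's when shut). Cover: grey plate 84 mm wide, 8 mm thick, underside level with the axis, reaching 144 mm from it.
- cover_l_hinge (a point): Hinge of the loaded station's cover, same place on that station.
- cover_e_press (a point): Centre of the orange press pad (24 x 50 mm) on the outside of the empty station's cover, near its free end: 116 mm from the hinge, 77 mm above the bench when shut.
- cover_l_press (a point): Same point on the loaded station's cover.
- cover_e (a joint): Empty station's cover: 0 shut, grows as its free end lifts (1.57 upright, 2.1 leaning back, +x). Its stiff hinge stays where left (about 1.2 N at the free end moves it). Below about 0.10 rad it rides over a sprung roller catch: pressing the pad takes about 10 N, then it snaps and is held at 0.
- cover_l (a joint): Angle of the loaded station's cover, same as the other; starts part-way open.
- bottle: Clear bottle with green cap, 60 mm across, 150 mm tall, origin under its base; leave it alone.
- jar: Amber jar, 50 mm across, 60 mm tall; leave it alone.
- beaker: Open glass beaker, 64 mm across, 80 mm tall; leave it alone.
- mouse: Grey computer mouse, 100 x 58 x 30 mm; leave it alone.
- notebox: Cardboard box 90 x 60 x 25 mm; leave it alone.
Mind the look-alikes: they are no part of the job. What is shaped like the station_l but pink or red is not meant.

How it is judged (in metres and radians):
On the way, in this order (a step that is already met when the one before it is completed fails the run):
1. the blue carrier stands upright on the cork mat, let go (contact force between the fingers and carrier_blue below 0.05 N and horizontal distance between carrier_blue_mid and mat_top below 0.055 m and height (world z) of carrier_blue_mid below 0.033 m and angle between carrier_blue_mid's own z axis and vertical below 0.1 rad), for 0.2 s.
2. the blue carrier stands in the empty station's pocket, let go (contact force between the fingers and carrier_blue below 0.05 N and x of carrier_blue_mid in the frame of station_e between -0.01 and 0.006 m and y of carrier_blue_mid in the frame of station_e between -0.008 and 0.008 m and z of carrier_blue_mid in the frame of station_e between 0.031 and 0.039 m and angle between carrier_blue_mid's own z axis and vertical below 0.1 rad), for 0.2 s.
3. both covers are snapped shut (value of joint each of cover_e, cover_l below 0.025 rad), for 0.2 s.
At the end, for the whole second after the job is handed in: Both covers are held shut by their catches (within 0.025 rad of fully down); the blue carrier stands upright (within 0.1 rad) on the floor of the empty station's pocket between the ribs, within 8 mm of its middle and at rest, and the grey carrier still stands likewise in the loaded station (all of step 3 and x of carrier_blue_mid in the frame of station_e between -0.01 and 0.006 m and y of carrier_blue_mid in the frame of station_e between -0.008 and 0.008 m and z of carrier_blue_mid in the frame of station_e between 0.031 and 0.039 m and angle between each of carrier_blue_mid, carrier_loaded_mid's own z axis and vertical below 0.1 rad and x of carrier_loaded_mid in the frame of station_l between -0.01 and 0.006 m and y of carrier_loaded_mid in the frame of station_l between -0.008 and 0.008 m and z of carrier_loaded_mid in the frame of station_l between 0.031 and 0.039 m and linear speed of carrier_blue below 0.02 m/s); the robot touches nothing.
It fails at once if another carrier is moved more than 15 mm (distance of any of carrier_grey1_mid, carrier_grey2_mid, carrier_loaded_mid from where it was at the start of the episode above 0.015 m).
It fails at once if the bottle, jar, beaker, mouse or cardboard box is moved more than 30 mm (distance of any of bottle, jar, beaker, mouse, notebox from where it was at the start of the episode above 0.03 m).
It also fails if it takes over 72 s, if anything falls off the work surface, if the arm or the gripper's body presses on something with over 40 N, if the wrist force passes 120 N, or if a joint passes its speed limit or range.

## Working session

There is one attempt and no reset: what is moved stays moved. The work goes in short steps, Python scripts to look and compute and a tool call to move; the robot and the scene stay as the last step left them, time stands still between calls to the robot, and variables do not carry over. Pictures are saved under pics/ and viewed, about 8 in all and at most 12, crops included, and the job is handed in when it is done.

Besides the shell and the picture viewer there is one more tool, called as name(argument=value, ...) on one line, values as JSON. jog_arm: Moves the arm, as the interface text tells. Its arguments: {"type":"object","properties":{"rows":{"type":"array","items":{"type":"array","items":{"type":"array","items":{"type":"number"}}}},"grip":{"type":"number"},"force":{"type":"number"}},"required":["rows"]}

```bash
mkdir -p pics; ls
python3 - <<'E'
from workcell import manip, cams, nets
import cv2, numpy as np
s=manip.sense(); print({k:np.round(v,3).tolist() for k,v in s.items()})
for c in ["scene","top"]:
    im=cams.get_image(c); cv2.imwrite(f"pics/{c}0.png",im[:,:,::-1])
    k=cams.get_calibration(c); print(c,np.round(k["mtx"],1).tolist(),np.round(k["view"],3).tolist(),[x for x in k])
    for t in ["carrier_blue_mid","carrier_grey1_mid","carrier_loaded_mid","rack","mat_top","station_e","station_l","cover_e_press","cover_e_hinge","cover_e","bottle","jar","beaker","mouse","notebox"]:
        r=nets.find_in(c,t); print(t,[(np.round(d["xyz"],3).tolist(),round(d["score"],2)) for d in r][:5])
E
```

```text
pics
{'time_s': 0.0, 'joints': [-68.501, 19.072, -3.705, 83.708, 1.239, 77.345, -5.072], 'qd': [-0.046, -0.085, -0.155, 0.037, 0.041, -0.007, -0.061], 'tau': [0.001, -62.326, 0.025, -38.99, -0.061, 0.04, 0.0], 'position': [0.242, 0.576, 0.291], 'tcp_rot': [[0.922, -0.0, 0.387], [-0.387, -0.001, 0.922], [0.0, -1.0, -0.001]], 'force': [-0.284, 0.362, 0.13], 'ft_torque': [0.061, 0.017, 0.041], 'width': 0.087}
scene [[554.2, 0.0, 312.3], [0.0, 554.2, 236.7], [0.0, 0.0, 1.0]] [[-0.367, 0.93, 0.013, 0.156], [-0.789, -0.319, 0.525, 0.364], [0.493, 0.182, 0.851, -1.562], [0.0, 0.0, 0.0, 1.0]] ['mtx', 'view']
carrier_blue_mid [([0.558, 0.018, 0.056], 0.77)]
carrier_grey1_mid [([0.518, 0.02, 0.053], 0.55)]
carrier_loaded_mid [([0.73, 0.264, 0.1], 0.42)]
rack [([0.549, 0.033, 0.011], 0.78), ([0.52, 0.02, 0.053], 0.15)]
mat_top []
station_e [([0.486, -0.224, 0.049], 0.89), ([0.58, 0.376, 0.072], 0.82), ([0.236, 0.305, 0.072], 0.82), ([0.482, 0.216, 0.12], 0.68)]
station_l [([0.486, -0.224, 0.049], 0.89), ([0.58, 0.376, 0.072], 0.82), ([0.236, 0.305, 0.072], 0.82), ([0.482, 0.216, 0.12], 0.68)]
c
[... 1045 characters left out ...]
 [([0.508, -0.224, 0.063], 0.94), ([0.208, 0.305, 0.074], 0.92), ([0.565, 0.369, 0.078], 0.87), ([0.47, 0.217, 0.151], 0.72), ([0.449, 0.204, 0.104], 0.62)]
cover_e_press [([0.564, -0.222, 0.141], 0.96)]
cover_e_hinge [([0.561, -0.219, 0.141], 0.59), ([0.757, -0.153, 0.061], 0.51)]
cover_e [([0.564, 0.374, 0.072], 0.92), ([0.565, -0.222, 0.145], 0.81), ([0.206, 0.311, 0.078], 0.81), ([0.469, 0.217, 0.15], 0.71)]
bottle [([0.704, 0.253, 0.102], 0.59), ([0.441, 0.19, 0.053], 0.2)]
jar [([0.758, -0.153, 0.063], 0.66)]
beaker [([0.665, -0.362, 0.042], 0.59), ([0.707, 0.254, 0.104], 0.54)]
mouse [([0.375, 0.406, 0.026], 0.6)]
notebox [([0.412, -0.454, 0.025], 0.92), ([0.378, 0.406, 0.027], 0.55)]
```

View pics/scene0.png

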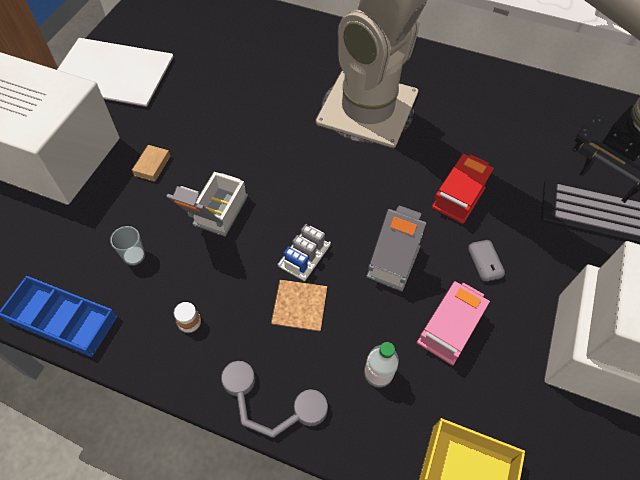

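View pics/top0.png

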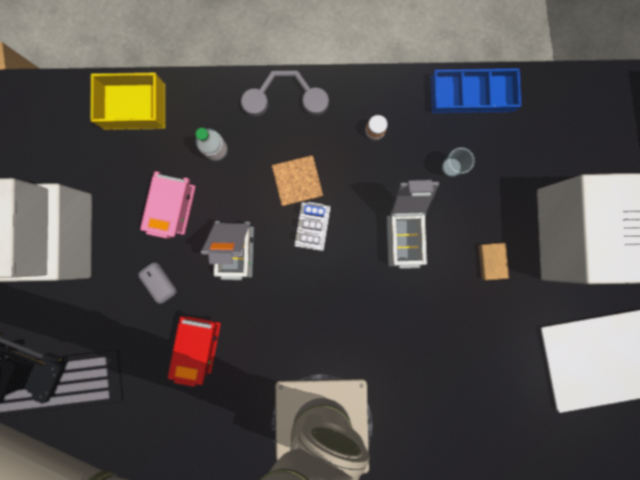

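The top view shows the blue carrier at (315,210) in the rack and the mat at (297,180). The empty station is at (408,240) with its cover upright behind it. The loaded station is at (232,250) with its cover half open.

Look-alikes:
- For the blue carrier: the grey carriers at (312,225) and (310,239), and the blue tray at (476,90).
- For the stations: the pink one at (167,205) and the red one at (195,350).

I choose the blue carrier in the rack and the two white/grey stations. Next I'll bring the wrist camera over the rack.

```bash
cat > h.py <<'E'
from workcell import manip, cams, nets
import cv2, numpy as np
from scipy.spatial.transform import Rotation as Ro
def Rdown(yaw, tilt=0):
    """tool y down, tool z (jaw) along world yaw (deg), then tilt (deg) about the tool x"""
    z=np.array([np.cos(np.radians(yaw)),np.sin(np.radians(yaw)),0]); y=np.array([0,0,-1.])
    return np.c_[np.cross(y,z),y,z]@Ro.from_rotvec([np.radians(tilt),0,0]).as_matrix()
def plan(p,R,vmax=0.05,p0=None,R0=None):
    s=manip.sense(); p0=np.array(s["position"]) if p0 is None else p0; R0=np.array(s["tcp_rot"]) if R0 is None else R0
    rv=Ro.from_matrix(R0.T@R).as_rotvec(); d=R0.T@(np.array(p)-p0)
    n=int(max(1,np.ceil(np.linalg.norm(d)/vmax),np.ceil(np.degrees(np.linalg.norm(rv))/9)))
    print("t",round(float(s["time_s"]),2),"pos",np.round(s["position"],4),"total shift(tool now)",d.round(4),"rotvec",rv.round(4),"rows",n)
def cam(name):
    c=cams.get_calibration(name); M=c["mtx"]
    if name=="wrist":
        s=manip.sense(); T=np.eye(4);T[:3,:3]=s["tcp_rot"];T[:3,3]=s["position"]; V=np.linalg.inv(T@c["hand_eye"])
    else: V=np.array(c["view"])
    return np.array(M),V
def proj(P,M,V):
    q=np.c_[np.atleast_2d(P),np.ones(len(np.atleast_2d(P)))]@V.T; q=q[:,:3]*[1,-1,-1]
    u=q@M.T; return u[:,:2]/u[:,2:]
def ray(uv,z,M,V):
    W=np.linalg.inv(V); o=W[:3,3]; uv=np.atleast_2d(uv)
    d=(np.c_[uv,np.ones(len(uv))]@np.linalg.inv(M).T*[1,-1,-1])@W[:3,:3].T
    return o+d*((z-o[2])/d[:,2])[:,None]
def snap(name,f):
    im=cams.get_image(name)[:,:,::-1].copy(); cv2.imwrite("pics/"+f,im); return im
E
python3 - <<'E'
from h import *
c=cams.get_calibration("wrist"); print(np.round(c["mtx"],1).tolist(),np.round(c["hand_eye"],3).tolist())
plan([0.53,0.0,0.30],Rdown(79.2))
E
```

```text
[[376.6, 0.0, 319.5], [0.0, 376.6, 235.3], [0.0, 0.0, 1.0]] [[-0.0, -0.958, -0.287, -0.079], [0.001, 0.287, -0.958, -0.092], [1.0, -0.001, 0.001, -0.001], [0.0, 0.0, 0.0, 1.0]]
t 1.6 pos [0.2421 0.5762 0.2923] total shift(tool now) [ 0.4886 -0.0078 -0.4197] rotvec [-2.000e-04 -2.093e-01  0.000e+00] rows 13
```

jog_arm(rows=[[[0.0376,-0.001,-0.0323,0,0,0],[0.0376,-0.001,-0.0323,0,0,0],[0.0376,-0.001,-0.0323,0,0,0],[0.0376,-0.001,-0.0323,0,0,0],[0.0376,-0.001,-0.0323,0,0,0],[0.0376,-0.001,-0.0323,0,0,0],[0.0376,-0.001,-0.0323,0,0,0],[0.0376,-0.001,-0.0323,0,0,0],[0.0376,-0.001,-0.0323,0,0,0],[0.0376,-0.001,-0.0323,0,0,0]]], grip=-1, force=20)

```text
time_s: 2.85
position: [0.4641, 0.1313, 0.3026]
tcp_rot: [[0.922, 0.001, 0.387], [-0.387, 0.001, 0.922], [0.0, -1.0, 0.001]]
force: [0.1, 0.2, 0.3]
width: 0.0869
```

jog_arm(rows=[[[0.0376,0,-0.0323,0,0,0],[0.0376,0,-0.0323,0,0,0],[0.0376,0,-0.0323,0,0,0],[0,0,0,0,-0.105,0],[0,0,0,0,-0.105,0],[0,0,0,0,0,0],[0,0,0,0,0,0]]])

```text
time_s: 3.72
position: [0.5301, -0.0001, 0.3023]
tcp_rot: [[0.982, 0.0, 0.189], [-0.189, 0.0, 0.982], [0.0, -1.0, 0.0]]
force: [0.0, -0.3, 0.1]
width: 0.0869
```

Run:
```python
from h import *
M,V=cam("wrist"); snap("wrist","w1.png"); plan([0.53,0,0.3],Rdown(79.2))
for t in ["carrier_blue_mid","carrier_grey1_mid","carrier_loaded_mid","rack","mat_top","station_e","cover_e_press","cover_e_hinge"]:
    r=nets.find_in("wrist",t); print(t,[(np.round(d["xyz"],3).tolist(),round(d["score"],2)) for d in r][:5])
```

```text
t 3.77 pos [ 5.301e-01 -1.000e-04  3.023e-01] total shift(tool now) [-0.0001  0.0023  0.0001] rotvec [-0.0002 -0.0009  0.0001] rows 1
carrier_blue_mid [([0.545, 0.009, 0.051], 0.77)]
carrier_grey1_mid [([0.509, 0.018, 0.052], 0.83), ([0.54, -0.217, 0.084], 0.37)]
carrier_loaded_mid [([0.446, 0.219, 0.06], 0.67), ([0.499, 0.017, 0.016], 0.31)]
rack [([0.494, 0.013, 0.017], 0.66)]
mat_top [([0.624, 0.051, 0.006], 0.63), ([0.476, 0.022, 0.058], 0.27)]
station_e [([0.454, 0.196, 0.058], 0.93), ([0.476, -0.23, 0.048], 0.74), ([0.605, 0.322, 0.01], 0.55)]
cover_e_press [([0.539, -0.214, 0.082], 0.59)]
cover_e_hinge [([0.542, -0.214, 0.082], 0.76)]
```

View pics/w1.png

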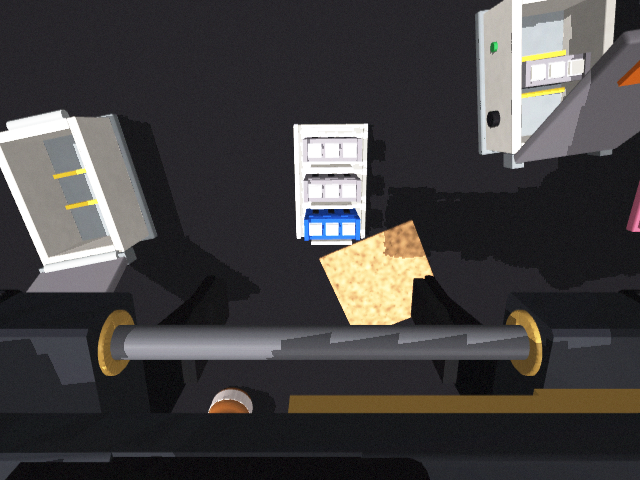

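Run:
```python
from h import *
s=manip.sense(); print(np.round(s["joints"],1))
M,V=cam("wrist")
im=cv2.imread("pics/w1.png"); hsv=cv2.cvtColor(im,cv2.COLOR_BGR2HSV)
m=cv2.inRange(hsv,(105,120,60),(130,255,255)); m[:200]=0;m[250:]=0
ys,xs=np.nonzero(m); print("blue bbox",xs.min(),xs.max(),ys.min(),ys.max())
print("caps",ray([[315,229],[332,229],[348,229]],0.060,M,V).round(4).tolist())
print("blue bbox corners z.058",ray([[xs.min(),ys.max()],[xs.max(),ys.max()]],0.058,M,V).round(4).tolist())
print("rack corners z8",ray([[295,125],[367,125]],0.042,M,V).round(4).tolist())
print("station E top corners",ray([[0,133],[74,117],[119,251],[47,268]],0.064,M,V).round(4).tolist())
M,V=cam("top"); 
print("mat",ray([[272,163],[314,156],[323,197],[281,205],[297.5,180.3]],0.004,M,V).round(4).tolist())
im=cv2.imread("pics/top0.png"); 
a=cv2.resize(im[150:310,190:450],None,fx=3,fy=3,interpolation=cv2.INTER_CUBIC); cv2.imwrite("pics/c1.png",a)
```

```text
[-29.    6.4  26.2  98.5  -2.9  75.7  77. ]
blue bbox 304 359 209 240
caps [[0.544, -0.0082, 0.06], [0.5469, 0.0073, 0.06], [0.5496, 0.0218, 0.06]]
blue bbox corners z.058 [[0.5531, -0.0204, 0.058], [0.5627, 0.0302, 0.058]]
rack corners z8 [[0.4502, -0.0086, 0.042], [0.4623, 0.055, 0.042]]
station E top corners [[0.41, -0.2545, 0.064], [0.4094, -0.1879, 0.064], [0.5298, -0.1909, 0.064], [0.5333, -0.2633, 0.064]]
mat [[0.6809, 0.1177, 0.004], [0.6976, 0.0066, 0.004], [0.5883, -0.0149, 0.004], [0.5692, 0.0957, 0.004], [0.6337, 0.0513, 0.004]]
```

View pics/c1.png

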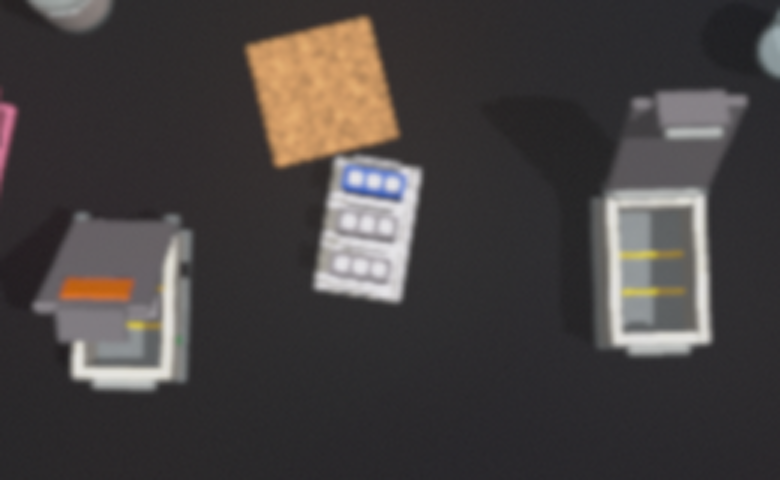

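The wrist view shows the blue carrier at (332,229). It is 51.5 mm long and centred near (0.5475, 0.007), the rack yaw is about -11°, and the two greys are behind it at (333,190) and (333,150). The crop confirms that station E is empty and that L holds a grey carrier under its half-open cover. I'm descending to grip the ends.

jog_arm(rows=[[[0.0157,0.04,0.0103,0,0,0],[0,0.05,0,0,0,0],[0,0.04,0,0,0,0],[0,0.03,0,0,0,0],[0,0.03,0,0,0,0],[0,0.021,0,0,0,0],[0,0,0,0,0,0],[0,0,0,0,0,0]]])

```text
time_s: 5.18
position: [0.548, 0.007, 0.0921]
tcp_rot: [[0.982, 0.001, 0.187], [-0.187, 0.0, 0.982], [0.001, -1.0, 0.0]]
force: [0.5, 0.4, 0.1]
width: 0.0872
```

jog_arm(rows=[[[0,0,0,0,0,0],[0,0,0,0,0,0],[0,0,0,0,0,0],[0,0,0,0,0,0],[0,0,0,0,0,0],[0,0,0,0,0,0]]], grip=1, force=20)

```text
time_s: 5.92
position: [0.5475, 0.007, 0.0913]
tcp_rot: [[0.982, 0.0, 0.187], [-0.187, 0.0, 0.982], [0.0, -1.0, 0.0]]
force: [-0.7, 0.8, 2.2]
width: 0.0518
```

jog_arm(rows=[[[0,-0.015,0,0,0,0],[0,-0.03,0,0,0,0],[0,-0.025,0,0,0,0],[0.0252,0,0.02,0,0,0],[0.0252,0,0.02,0,0,0],[0.0252,0,0.02,0,0,0],[0,0.02,0,0,0,0],[0,0.02,0,0,0,0],[0,0.015,0,0,0,0],[0,0,0,0,0,0]]])

```text
time_s: 7.18
position: [0.6317, 0.0513, 0.1048]
tcp_rot: [[0.982, -0.003, 0.187], [-0.187, -0.0, 0.982], [-0.003, -1.0, -0.001]]
force: [-0.1, 0.1, -0.8]
width: 0.0517
```

Run:
```python
from h import *
snap("scene","s2.png"); im=cv2.imread("pics/s2.png")
cv2.imwrite("pics/s2c.png",cv2.resize(im[180:360,200:420],None,fx=3,fy=3))
s=manip.sense(); print(s["position"],s["width"],s["force"])
print(proj([[0.632,0.0515,0.004]],*cam("scene")))
```

```text
[0.63237438 0.05139952 0.10586083] 0.05204547595520854 [ 0.60385739 -0.08402438 -0.32137303]
[[299.76283553 303.18344186]]
```

View pics/s2c.png

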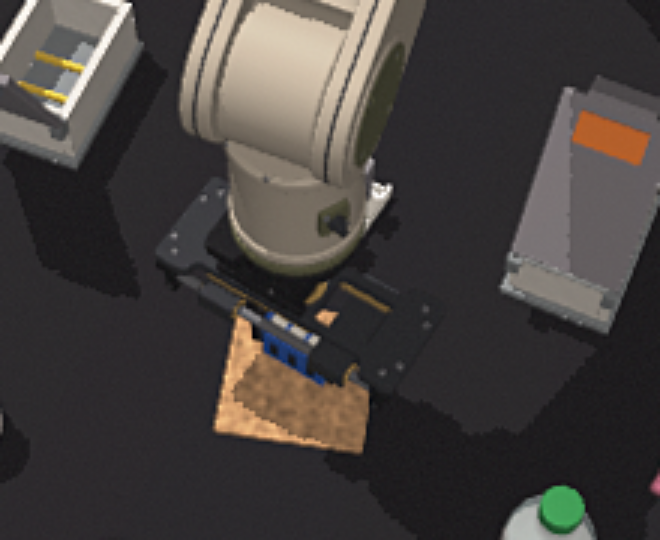

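The blue carrier is held upright over the mat, at about (290,345) in the crop. I'm lowering it and letting go.

jog_arm(rows=[[[0,0.008,0,0,0,0],[0,0.006,0,0,0,0],[0,0.004,0,0,0,0],[0,0,0,0,0,0],[0,0,0,0,0,0]]])

```text
time_s: 7.85
position: [0.633, 0.0518, 0.0884]
tcp_rot: [[0.982, 0.0, 0.187], [-0.187, 0.0, 0.982], [0.0, -1.0, 0.0]]
force: [0.0, -0.1, -0.8]
width: 0.0518
```

jog_arm(rows=[[[0,0,0,0,0,0],[0,0,0,0,0,0],[0,0,0,0,0,0],[0,0,0,0,0,0],[0,0,0,0,0,0],[0,-0.04,0,0,0,0],[0,-0.05,0,0,0,0],[0,-0.05,0,0,0,0],[0,0,0,0,0,0]]], grip=-1)

```text
time_s: 8.98
position: [0.6347, 0.0516, 0.2328]
tcp_rot: [[0.982, 0.007, 0.187], [-0.187, 0.002, 0.982], [0.007, -1.0, 0.003]]
force: [0.6, -0.4, -0.5]
width: 0.087
```

jog_arm(rows=[[[0,0,0,0,0.1745,0],[0,0,0,0,0.1745,0],[0,0,0,0,0.1745,0],[0,0,0,0,0.1745,0],[0,0,0,0,0.1745,0],[0,0,0,0,0.1745,0],[0,0,0,0,0.1745,0],[0,0,0,0,0.1745,0],[0,0,0,0,0.1745,0],[0,0,0,0,0,0]]])

```text
time_s: 10.22
position: [0.6326, 0.0519, 0.2274]
tcp_rot: [[-0.185, -0.001, 0.983], [-0.983, -0.001, -0.185], [0.001, -1.0, -0.001]]
force: [-0.1, 0.4, -0.1]
width: 0.0872
```

Run:
```python
from h import *
M,V=cam("wrist"); snap("wrist","w2.png"); plan([0.633,0.0518,0.11],Rdown(-10.8))
c,s=np.cos(np.radians(-10.8)),np.sin(np.radians(-10.8))
P=[[0.633+c*a-s*b,0.0518+s*a+c*b,0.054] for a in(-.01,.01) for b in(-.026,.026)]; print("pred",proj(P,M,V).round(0).tolist())
r=nets.find_in("wrist","carrier_blue_mid");print(r[:1] and (r[0]["xyz"],r[0]["score"]))
for n in ["station_e","cover_e"]:print(n,[(np.round(d["xyz"],3),round(d["score"],2)) for d in nets.find_in("wrist",n)])
```

```text
t 10.28 pos [0.6327 0.0519 0.2276] total shift(tool now) [-1.000e-04  1.176e-01  4.000e-04] rotvec [0.0007 0.0049 0.0006] rows 3
pred [[307.0, 266.0], [307.0, 198.0], [334.0, 266.0], [335.0, 198.0]]
([0.484, 0.0375, 0.0422], 0.37)
station_e [(array([0.508, 0.195, 0.074]), 0.91)]
cover_e [(array([0.507, 0.193, 0.092]), 0.69), (array([0.643, 0.061, 0.01 ]), 0.6)]
```

View pics/w2.png

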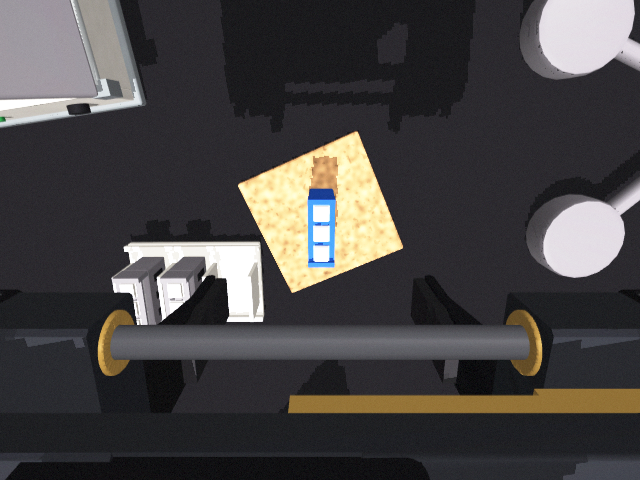

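The carrier stands upright on the mat at (321,232), within a pixel or two of where I predicted. I'm part-closing the fingers, descending and gripping the broad faces near the top.

jog_arm(rows=[[[0,0,0,0,0,0],[0,0,0,0,0,0],[0,0.035,0,0,0,0],[0,0.035,0,0,0,0],[0,0.03,0,0,0,0],[0,0.0246,0,0,0,0],[0,0,0,0,0,0],[0,0,0,0,0,0]]], grip=0)

```text
time_s: 11.42
position: [0.6335, 0.0517, 0.1048]
tcp_rot: [[-0.186, 0.001, 0.982], [-0.982, 0.0, -0.186], [-0.0, -1.0, 0.001]]
force: [0.6, -0.8, -0.3]
width: 0.0436
```

jog_arm(rows=[[[0,0,0,0,0,0],[0,0,0,0,0,0],[0,0,0,0,0,0],[0,0,0,0,0,0],[0,-0.03,0,0,0,0],[0,-0.05,0,0,0,0],[0,-0.055,0,0,0,0],[0,-0.055,0,0,0,0],[0,0,0,0,0,0],[0,0,0,0,0,0]]], grip=1, force=25)

```text
time_s: 12.68
position: [0.6325, 0.0519, 0.2927]
tcp_rot: [[-0.186, -0.001, 0.983], [-0.983, 0.0, -0.186], [-0.0, -1.0, -0.001]]
force: [0.2, 0.1, -1.9]
width: 0.02
```

Run:
```python
from h import *
print(manip.sense()["width"]); plan([0.47,-0.09,0.31],Rdown(-3))
```

```text
0.019974866699513174
t 12.68 pos [0.6325 0.0519 0.2927] total shift(tool now) [ 0.1697 -0.0171 -0.1333] rotvec [ 1.10e-03 -1.35e-01 -1.00e-04] rows 5
```

jog_arm(rows=[[[0.04,-0.0035,-0.0256,0,0,0],[0.04,-0.0035,-0.0256,0,0,0],[0.04,-0.0035,-0.0256,0,0,0],[0.04,-0.0035,-0.0256,0,0,0],[0.04,-0.0035,-0.0256,0,0,0],[0,0,0,0,-0.067,0],[0,0,0,0,-0.068,0],[0,0,0,0,0,0],[0,0,0,0,0,0]]])

```text
time_s: 13.8
position: [0.4696, -0.1206, 0.3104]
tcp_rot: [[-0.054, -0.001, 0.999], [-0.999, -0.0, -0.054], [0.0, -1.0, -0.001]]
force: [-0.5, 0.9, -1.4]
width: 0.0198
```

Run:
```python
from h import *
print(np.round(manip.sense()["position"],4)); snap("wrist","w3.png")
```

```text
[ 0.4696 -0.1206  0.3104]
```

View pics/w3.png

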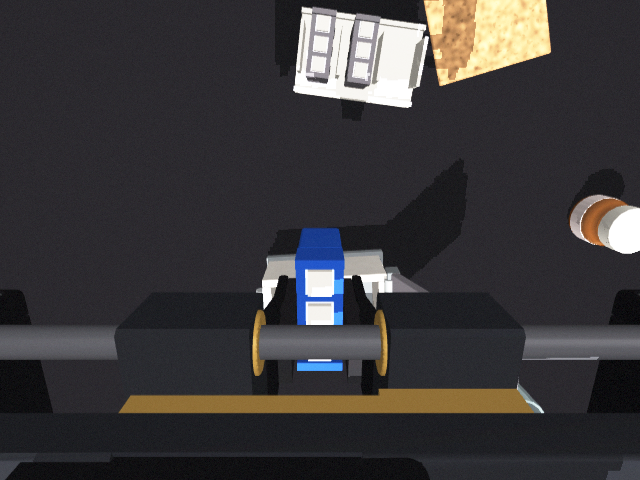

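The wrist view shows the carrier gripped square at (320,300). The gripper hides station E, because the camera sits on the +y side, so I'm moving 0.18 m further towards -y.

jog_arm(rows=[[[0.045,0,0,0,0,0],[0.045,0,0,0,0,0],[0.045,0,0,0,0,0],[0.045,0,0,0,0,0],[0,0,0,0,0,0],[0,0,0,0,0,0]]])

```text
time_s: 14.6
position: [0.4605, -0.3002, 0.3107]
tcp_rot: [[-0.053, -0.001, 0.999], [-0.999, 0.0, -0.053], [-0.0, -1.0, -0.001]]
force: [-0.5, 0.3, -1.3]
width: 0.0201
```

Run:
```python
from h import *
print(np.round(manip.sense()["position"],4)); snap("wrist","w4.png")
```

```text
[ 0.4605 -0.3002  0.3107]
```

View pics/w4.png

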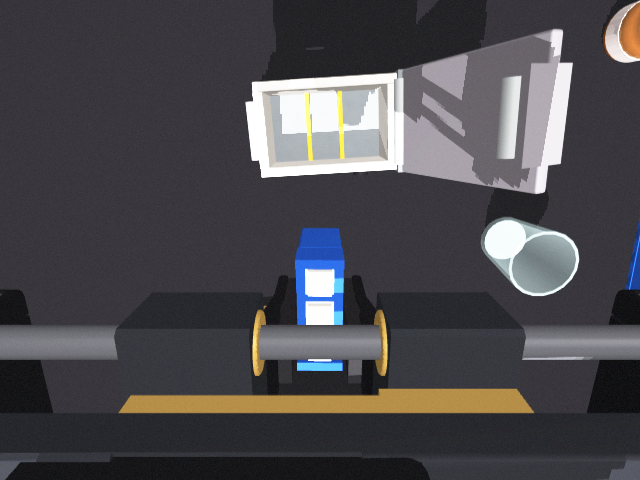

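Run:
```python
from h import *
from scipy.optimize import least_squares
M,V=cam("wrist"); im=cv2.imread("pics/w4.png"); hsv=cv2.cvtColor(im,cv2.COLOR_BGR2HSV)
m=cv2.inRange(hsv,(22,120,100),(35,255,255)); m[:80]=0;m[175:]=0;m[:,380:]=0
n,l,st,ce=cv2.connectedComponentsWithStats(m)
for i in range(1,n):
    if st[i,4]>60:
        ys,xs=np.nonzero(l==i); print(st[i],ce[i]); 
        f=np.polyfit(ys,xs,1); y0,y1=ys.min(),ys.max()
        print(ray([[np.polyval(f,y0),y0],[np.polyval(f,y1),y1],ce[i]],0.016,M,V).round(4).tolist())
W=ray([[253,83],[395,73],[401,170],[262,177]],0.064,M,V); print("wall",W.round(4).tolist())
# fit station pose with outer corners and inner corners (z .064)
def pts(x,y,a,L):
    c,s=np.cos(a),np.sin(a); L=np.array(L); return np.c_[x+c*L[:,0]-s*L[:,1],y+s*L[:,0]+c*L[:,1],L[:,2]]
# cover angle: free-end corners
for name,uvs in [("cover",[[562,30],[547,193]])]:
    def res(v,x=0.485,y=-.226,a=-.04):
        return (proj(pts(x,y,a,[[.062-0-(.144)*-0+(-.144)*np.cos(v[0]),sy*.042,.066+.144*np.sin(v[0])] for sy in(1,-1)]),M,V)-np.array(uvs)).ravel()
    for g in (1.6,1.9): r=least_squares(res,[g]); print(r.x,r.fun)
```

```text
[337  91   6  37 132] [339.95454545 109.25      ]
[[0.4849, -0.1936, 0.016], [0.4849, -0.227, 0.016], [0.4849, -0.2103, 0.016]]
[339 129   5  30 112] [341.10714286 144.78571429]
[[0.4845, -0.2289, 0.016], [0.4852, -0.2572, 0.016], [0.4849, -0.2441, 0.016]]
[307 135   6  26 106] [309.63207547 147.46226415]
[[0.4532, -0.233, 0.016], [0.4533, -0.2575, 0.016], [0.4533, -0.2451, 0.016]]
wall [[0.4103, -0.1871, 0.064], [0.5292, -0.1854, 0.064], [0.5351, -0.266, 0.064], [0.4104, -0.2658, 0.064]]
[1.81977145] [ 6.58578751  4.77987392 -6.38345333 15.62027892]
[1.81977148] [ 6.58579475  4.7798743  -6.38344682 15.62027842]
```

Ribs are at x=0.453 and 0.485 (31.7 mm apart), and the trough spans y from -0.194 to -0.258. So the pocket is near (0.469, -0.2255), with station yaw about 0. The cover leans at about 1.8 rad, so I'll tilt the tool 8° away from it (the gripper body is 190 mm wide) and let the carrier settle upright.

Run:
```python
from h import *
R=Rdown(0,8); s=manip.sense()
plan(s["position"],R)
for z in (.25,.110): plan([.4552,-.2255,z],R,R0=R)
plan([.4552,-.2255,.110],R,p0=np.array([.4552,-.2255,.25]),R0=R)
```

```text
t 14.65 pos [ 0.4608 -0.2996  0.3108] total shift(tool now) [0. 0. 0.] rotvec [ 0.1401 -0.0516  0.003 ] rows 1
t 14.65 pos [ 0.4608 -0.2996  0.3108] total shift(tool now) [-0.0741  0.0594 -0.014 ] rotvec [0. 0. 0.] rows 2
t 14.65 pos [ 0.4608 -0.2996  0.3108] total shift(tool now) [-0.0741  0.1981 -0.0335] rotvec [0. 0. 0.] rows 5
t 14.65 pos [ 0.4608 -0.2996  0.3108] total shift(tool now) [ 0.      0.1386 -0.0195] rotvec [0. 0. 0.] rows 3
```

jog_arm(rows=[[[0,0,0,0.07,-0.0258,0.0015],[0,0,0,0.07,-0.0258,0.0015],[-0.037,0.03,-0.007,0,0,0],[-0.037,0.03,-0.007,0,0,0],[0,0,0,0,0,0],[0,0,0,0,0,0]]])

```text
time_s: 15.4
position: [0.4556, -0.2262, 0.2504]
tcp_rot: [[0.001, 0.141, 0.99], [-1.0, -0.0, 0.001], [0.0, -0.99, 0.141]]
force: [0.2, 0.3, -0.9]
width: 0.02
```

Run:
```python
from h import *
plan([.4552,-.2255,.110],Rdown(0,8))
snap("scene","s3.png"); im=cv2.imread("pics/s3.png")
```

```text
t 15.4 pos [ 0.4556 -0.2262  0.2504] total shift(tool now) [-0.0007  0.1389 -0.0201] rotvec [-0.0017  0.0008  0.0001] rows 3
```

jog_arm(rows=[[[0,0.03,-0.0043,0,0,0],[0,0.03,-0.0043,0,0,0],[0,0.03,-0.0043,0,0,0],[0,0.025,-0.0036,0,0,0],[0,0.015,-0.0022,0,0,0],[0,0.007,-0.001,0,0,0],[0,0,0,0,0,0],[0,0,0,0,0,0]]])

```text
time_s: 16.45
position: [0.4551, -0.2271, 0.1121]
tcp_rot: [[-0.001, 0.141, 0.99], [-1.0, -0.001, -0.001], [0.001, -0.99, 0.141]]
force: [0.3, -0.0, -0.8]
width: 0.0198
```

Run:
```python
from h import *
plan([.4552,-.2255,.110],Rdown(0,8)); s=manip.sense(); print(s["force"],s["width"])
im=snap("scene","s4.png")
cv2.imwrite("pics/s4c.png",cv2.resize(im[140:270,140:290],None,fx=4,fy=4,interpolation=cv2.INTER_CUBIC))
```

```text
t 16.45 pos [ 0.4551 -0.2271  0.1121] total shift(tool now) [-0.0016  0.0021 -0.0002] rotvec [-0.0017 -0.0009  0.001 ] rows 1
[ 0.33573394 -0.02804302 -0.79151474] 0.01975434683516491
```

View pics/s4c.png

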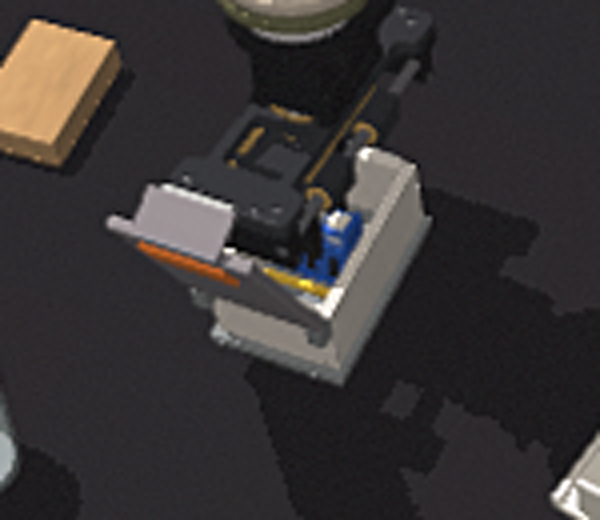

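The carrier is over the pocket, inside the walls and just behind the +x rib at (300,280). The body clears the cover. I'm doing the last few millimetres now.

jog_arm(rows=[[[-0.0016,0.002,0,0,0,0],[0,0.001,0,0,0,0],[0,0,0,0,0,0],[0,0,0,0,0,0]]])

```text
time_s: 17.0
position: [0.4559, -0.2256, 0.1097]
tcp_rot: [[-0.001, 0.142, 0.99], [-1.0, -0.001, -0.001], [0.0, -0.99, 0.142]]
force: [-4.4, 1.5, 16.4]
width: 0.0195
```

jog_arm(rows=[[[0,-0.0008,0,0,0,0],[0,0,0,0,0,0]]])

```text
time_s: 17.25
position: [0.4557, -0.2254, 0.1098]
tcp_rot: [[-0.001, 0.142, 0.99], [-1.0, -0.001, -0.001], [0.001, -0.99, 0.142]]
force: [-0.1, -1.1, 7.3]
width: 0.0199
```

jog_arm(rows=[[[0,0,0,0,0,0],[0,0,0,0,0,0],[0,0,0,0,0,0],[0,0,0,0,0,0],[0,-0.02,0,0,0,0],[0,-0.04,0.004,0,0,0],[0,-0.05,0,0,0,0],[0,-0.05,0,0,0,0],[0,0,0,0,0,0]]], grip=0)

```text
time_s: 18.38
position: [0.4377, -0.2259, 0.2716]
tcp_rot: [[-0.001, 0.148, 0.989], [-1.0, 0.002, -0.001], [-0.002, -0.989, 0.148]]
force: [0.7, -0.4, -0.5]
width: 0.0433
```

Run:
```python
from h import *
plan([.4552,-.31,.30],Rdown(0,0),R0=Rdown(0,0)); print(manip.sense()["joints"])
```

```text
t 18.38 pos [ 0.4377 -0.2259  0.2716] total shift(tool now) [ 0.0841 -0.0284  0.0175] rotvec [0. 0. 0.] rows 2
[-41.15903339  -9.77379915  61.34638277 112.27503757   6.07680559
  64.59081281  18.12353733]
```

jog_arm(rows=[[[0,0,0,-0.07,0,0],[0,0,0,-0.07,0,0],[0.042,-0.014,0.009,0,0,0],[0.042,-0.014,0.009,0,0,0],[0,0,0,0,0,0],[0,0,0,0,0,0]]], grip=1)

```text
time_s: 19.12
position: [0.4541, -0.3088, 0.2949]
tcp_rot: [[-0.002, -0.002, 1.0], [-1.0, -0.0, -0.002], [0.0, -1.0, -0.002]]
force: [1.1, -0.3, -0.4]
width: 0.0007
```

Run:
```python
from h import *
M,V=cam("wrist"); s=manip.sense(); print(np.round(s["position"],4),np.round(s["joints"],1)); im=snap("wrist","w5.png")
for n in ["carrier_blue_mid","cover_e_press","cover_e_hinge","cover_e"]:print(n,[(np.round(d["xyz"],3),round(d["score"],2)) for d in nets.find_in("wrist",n)])
m=cv2.inRange(cv2.cvtColor(im,cv2.COLOR_BGR2HSV),(105,120,60),(130,255,255)); m[260:]=0; m[:,450:]=0
ys,xs=np.nonzero(m); print(xs.min(),xs.max(),ys.min(),ys.max())
P=[[.469+a,-.2255+b,.060] for a in(-.01,.01) for b in(.026,-.026)]; print(proj(P,M,V).round(0).tolist())
```

```text
[ 0.4541 -0.3088  0.2949] [-27.3  17.5  68.6  97.7 -16.6  76.4  44.3]
carrier_blue_mid [(array([ 0.47 , -0.227,  0.053]), 0.64)]
cover_e_press [(array([ 0.566, -0.223,  0.158]), 0.64)]
cover_e_hinge []
cover_e [(array([ 0.563, -0.223,  0.165]), 0.95)]
326 350 83 147
[[326.0, 82.0], [326.0, 148.0], [351.0, 82.0], [350.0, 148.0]]
```

View pics/w5.png

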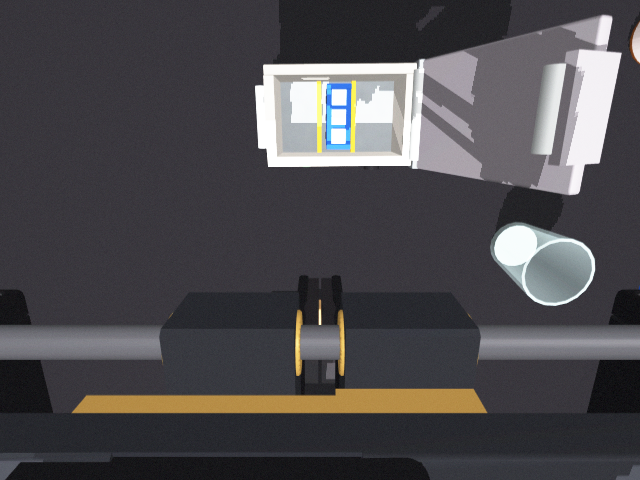

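The blue carrier stands centred between the ribs at (338,117), and its outline (326–350, 83–147) matches the upright prediction to 1 px. Step 2 is done. Next I'm turning the jaws to lie along y, to sweep the cover from behind.

jog_arm(rows=[[[0,-0.015,0,0,-0.1745,0],[0,0,0,0,-0.1745,0],[0,0,0,0,-0.1745,0],[0,0,0,0,-0.1745,0],[0,0,0,0,-0.1745,0],[0,0,0,0,-0.1745,0],[0,0,0,0,-0.1745,0],[0,0,0,0,-0.1745,0],[0,0,0,0,-0.1745,0],[0,0,0,0,0,0]]])

```text
time_s: 20.62
position: [0.4547, -0.3084, 0.3113]
tcp_rot: [[1.0, 0.001, 0.001], [-0.001, 0.0, 1.0], [0.001, -1.0, 0.0]]
force: [0.5, 0.6, -0.1]
width: 0.0007
```

Run:
```python
from h import *
print(np.round(manip.sense()["joints"],1)); plan([.66,-.2255,.30],Rdown(90))
```

```text
[-16.   11.3  52.3  96.   -9.2  77.2 127.7]
t 20.62 pos [ 0.4547 -0.3084  0.3113] total shift(tool now) [0.2053 0.0115 0.0831] rotvec [-0.0001 -0.001   0.0008] rows 5
```

jog_arm(rows=[[[0.0411,-0.001,0,0,0,0],[0.0411,0,0.0,0,0,0],[0.0411,0,0.02,0,0,0],[0.0411,0,0.03,0,0,0],[0.0411,0,0.033,0,0,0],[0,0.035,0,0,0,0],[-0.01,0.037,0,0,0,0],[0,0,0,0,0,0],[0,0,0,0,0,0]]])

```text
time_s: 21.75
position: [0.6508, -0.2262, 0.2419]
tcp_rot: [[1.0, 0.002, 0.002], [-0.002, -0.001, 1.0], [0.002, -1.0, -0.001]]
force: [-0.3, -0.2, 0.8]
width: 0.0005
```

Run:
```python
from h import *
print(np.round(manip.sense()["joints"],1)); plan([.51,-.2255,.24],Rdown(90))
```

```text
[-14.3  34.6  45.1  78.6 -24.4  76.6 121.2]
t 21.75 pos [ 0.6508 -0.2262  0.2419] total shift(tool now) [-0.1408  0.0016  0.0003] rotvec [ 0.001  -0.0025  0.0019] rows 3
```

jog_arm(rows=[[[-0.025,0.001,0,0,0,0],[-0.02,0,0,0,0,0],[-0.02,0,0,0,0,0],[-0.02,0,0,0,0,0],[-0.02,0,0,0,0,0],[-0.02,0,0,0,0,0],[-0.016,0,0,0,0,0],[0,0,0,0,0,0]]])

```text
time_s: 22.75
position: [0.5094, -0.2268, 0.2411]
tcp_rot: [[1.0, 0.004, 0.003], [-0.003, 0.0, 1.0], [0.004, -1.0, 0.0]]
force: [-0.2, 0.2, -0.5]
width: 0.0005
```

jog_arm(rows=[[[-0.0175,0.004,0,0,0,0],[-0.0175,0.004,0,0,0,0],[-0.0125,0.012,0,0,0,0],[-0.0125,0.012,0,0,0,0],[-0.01,0.015,0,0,0,0],[-0.01,0.015,0,0,0,0],[-0.005,0.01,0,0,0,0],[-0.005,0.01,0,0,0,0],[0,0,0,0,0,0]]])

```text
time_s: 23.88
position: [0.4193, -0.2262, 0.157]
tcp_rot: [[1.0, 0.0, 0.001], [-0.001, -0.001, 1.0], [0.0, -1.0, -0.001]]
force: [1.2, 0.3, 2.5]
width: 0.0005
```

jog_arm(rows=[[[-0.002,0.004,0,0,0,0],[0,0.003,0,0,0,0],[0,0.003,0,0,0,0],[0,0.002,0,0,0,0],[0,0,0,0,0,0],[0,0,0,0,0,0]]])

```text
time_s: 24.62
position: [0.4169, -0.2261, 0.1461]
tcp_rot: [[1.0, -0.001, 0.002], [-0.002, 0.001, 1.0], [-0.001, -1.0, 0.001]]
force: [-9.6, 5.2, 27.4]
width: 0.0006
```

jog_arm(rows=[[[0,-0.03,0,0,0,0],[0,-0.05,0,0,0,0],[0,-0.055,0,0,0,0],[0.02,-0.045,0,0,0,0],[0.02,0,0.045,0,0,0],[0.02,0,0.045,0,0,0],[0.01,0,0.045,0,0,0],[0.01,0,0.045,0,0,0],[0,0,0.045,0,0,0],[0,0,0.045,0,0,0]]])

```text
time_s: 25.88
position: [0.497, 0.0453, 0.3245]
tcp_rot: [[1.0, -0.001, 0.001], [-0.001, -0.001, 1.0], [-0.001, -1.0, -0.001]]
force: [0.5, -0.1, 0.1]
width: 0.0003
```

jog_arm(rows=[[[0,0,0.045,0,0,0],[0,0,0.045,0,0,0],[0,0,0.045,0,0,0],[0,0,0.02,0,0,0],[0,0,0,0,0,0],[0,0,0,0,0,0]]])

```text
time_s: 26.62
position: [0.498, 0.1969, 0.3249]
tcp_rot: [[1.0, -0.0, 0.004], [-0.004, -0.001, 1.0], [-0.0, -1.0, -0.001]]
force: [-0.4, 0.6, 0.6]
width: 0.0006
```

Run:
```python
from h import *
M,V=cam("wrist"); s=manip.sense(); print(np.round(s["position"],4),np.round(s["joints"],1)); im=snap("wrist","w6.png")
for n in ["carrier_loaded_mid","cover_l_press","cover_l_hinge","cover_l","station_l"]:print(n,[(np.round(d["xyz"],3),round(d["score"],2)) for d in nets.find_in("wrist",n)])
snap("top","t2.png"); 
for n in ["cover_l_press","cover_l"]:print(n,[(np.round(d["xyz"],3),round(d["score"],2)) for d in nets.find_in("top",n)])
```

```text
[0.498  0.1969 0.3249] [-54.9   6.6  31.1  96.   -3.4  78.5  66.5]
carrier_loaded_mid []
cover_l_press [(array([0.548, 0.379, 0.075]), 0.95), (array([0.454, 0.215, 0.178]), 0.72)]
cover_l_hinge [(array([0.454, 0.216, 0.178]), 0.79), (array([0.547, 0.379, 0.071]), 0.59)]
cover_l [(array([0.455, 0.213, 0.175]), 0.74), (array([0.543, 0.381, 0.076]), 0.7)]
station_l [(array([0.548, 0.368, 0.075]), 0.62), (array([0.442, 0.219, 0.148]), 0.6)]
cover_l_press [(array([0.451, 0.195, 0.178]), 0.72), (array([0.157, 0.358, 0.071]), 0.63)]
cover_l [(array([ 0.466, -0.223,  0.076]), 0.71), (array([0.455, 0.196, 0.177]), 0.64)]
```

View pics/w6.png

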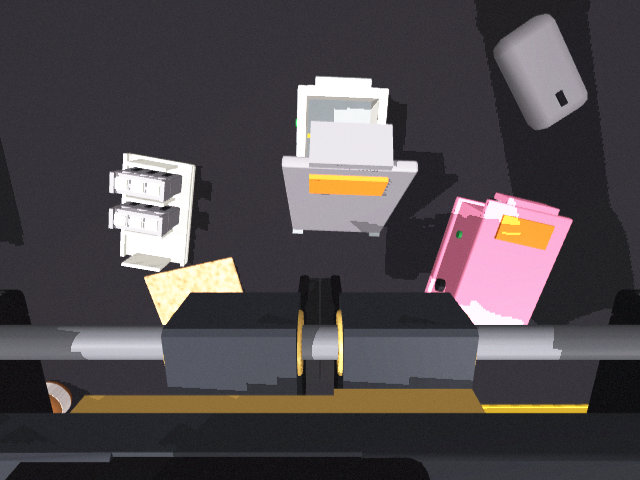

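```bash
cat > fit.py <<'E'
from h import *
from scipy.optimize import least_squares
M,V=cam("wrist")
im=cv2.imread("pics/w6.png"); m=cv2.inRange(cv2.cvtColor(im,cv2.COLOR_BGR2HSV),(8,150,150),(25,255,255)); m[:150]=0;m[210:]=0;m[:,:290]=0;m[:,400:]=0
c=cv2.findContours(m,0,2)[0]; c=max(c,key=cv2.contourArea); q=cv2.minAreaRect(c); print(q, [round(float(a),1) for a in c.reshape(-1,2).mean(0)])
uv=np.array([[309,176],[388,177],[310,195],[386,196],[283,158],[417,163],[300,86],[388,89]])
def model(v):
    x,y,a,f=v; L=[]
    def cov(r,w,n): return [.062-r*np.cos(f)+n*np.sin(f),w,.066+r*np.sin(f)+n*np.cos(f)]
    for r,w in((.128,-.025),(.128,.025),(.104,-.025),(.104,.025)): L.append(cov(r,w,.011))
    for w in(-.042,.042): L.append(cov(.144,w,.008))
    L+=[[-.065,-.044,.064],[-.065,.044,.064]]
    L=np.array(L); co,s=np.cos(a),np.sin(a)
    return np.c_[x+co*L[:,0]-s*L[:,1],y+s*L[:,0]+co*L[:,1],L[:,2]]
r=least_squares(lambda v:(proj(model(v),M,V)-uv).ravel(),[.44,.21,0,1.0],loss="soft_l1",f_scale=2)
print(r.x.round(4)); print((proj(model(r.x),M,V)-uv).round(1).tolist())
x,y,a,f=r.x; print("hinge",x+.062*np.cos(a),y+.062*np.sin(a),"press",model(r.x)[:4].mean(0))
E
python3 fit.py
```

```text
((347.75848388671875, 186.7791748046875), (78.1345443725586, 14.873619079589844), 2.2025980949401855) [359.7, 186.6]
[ 0.4544  0.2167 -0.029   0.9594]
[[0.8, 0.4], [0.3, 1.6], [0.1, -2.6], [-4.2, -1.6], [-1.7, 0.7], [4.4, -0.3], [-7.0, 0.6], [5.3, 0.5]]
hinge 0.5163443578397192 0.21487024365954555 press [0.45878895 0.21654023 0.16729949]
```

The wrist view shows L's cover with its pad at (348,187), and the pink look-alike at (520,230) stays out of it. The fit gives station L at (0.454, 0.217) with the cover at 0.96 rad and its press point at (0.459, 0.2165, 0.167), which agrees with the networks. I'm pressing it down along its arc.

jog_arm(rows=[[[-0.0175,0.01,0.01,0,0,0],[-0.0175,0.03,0.0098,0,0,0],[0,0.035,0,0,0,0],[0,0.013,0,0,0,0],[-0.0095,0.0075,0,0,0,0],[-0.0095,0.0075,0,0,0,0],[-0.01,0.011,0,0,0,0],[-0.01,0.011,0,0,0,0],[-0.006,0.01,0,0,0,0],[-0.006,0.01,0,0,0,0]]])

```text
time_s: 28.32
position: [0.4112, 0.2188, 0.1792]
tcp_rot: [[1.0, 0.0, 0.001], [-0.001, -0.001, 1.0], [0.0, -1.0, -0.001]]
force: [0.8, -0.1, 0.8]
width: 0.0007
```

jog_arm(rows=[[[-0.005,0.011,0,0,0,0],[-0.004,0.011,0,0,0,0],[0,0,0,0,0,0],[-0.003,0.004,0,0,0,0],[0,0.003,0,0,0,0],[0,0.003,0,0,0,0],[0,0.002,0,0,0,0],[0,0,0,0,0,0],[0,0,0,0,0,0]]])

```text
time_s: 29.45
position: [0.3993, 0.2187, 0.1465]
tcp_rot: [[1.0, -0.001, 0.001], [-0.001, -0.001, 1.0], [-0.001, -1.0, -0.001]]
force: [-5.8, -3.6, 15.9]
width: 0.0005
```

jog_arm(rows=[[[0,0.001,0,0,0,0],[0,0.0005,0,0,0,0],[0,0,0,0,0,0]]])

```text
time_s: 29.82
position: [0.3994, 0.2187, 0.146]
tcp_rot: [[1.0, -0.002, 0.001], [-0.001, -0.0, 1.0], [-0.002, -1.0, -0.0]]
force: [-11.9, -7.3, 33.5]
width: 0.0005
```

jog_arm(rows=[[[0,-0.03,0,0,0,0],[0,-0.05,0,0,0,0],[0,-0.055,0,0,0,0],[0.04,-0.045,-0.02,0,0,0],[0.04,0,-0.045,0,0,0],[0.03,0,-0.045,0,0,0],[0,0,-0.045,0,0,0],[0,0,-0.045,0,0,0],[0,0,0,0,0,0]]])

```text
time_s: 30.95
position: [0.5085, 0.0152, 0.3237]
tcp_rot: [[1.0, -0.001, 0.007], [-0.007, -0.001, 1.0], [-0.001, -1.0, -0.001]]
force: [-0.5, 0.1, -0.2]
width: 0.0004
```

Run:
```python
from h import *
M,V=cam("wrist"); print(np.round(manip.sense()["position"],3)); w=snap("wrist","w7.png"); s=snap("scene","s7.png")
for c in ("wrist","scene"):
  for n in ["cover_l_press","cover_l","carrier_blue_mid"]:print(c,n,[(np.round(d["xyz"],3),round(d["score"],2)) for d in nets.find_in(c,n)])
t=snap("top","t7.png")
a=cv2.resize(s[150:300,140:440],(800,400),interpolation=cv2.INTER_CUBIC)
b=cv2.resize(t[190:290,190:450],(520,200),interpolation=cv2.INTER_CUBIC)
o=np.zeros((600,800,3),np.uint8);o[:400]=a;o[400:,:520]=b; o[400:600,530:796]=cv2.resize(w,(266,200)); cv2.imwrite("pics/f.png",o)
Ms,Vs=cam("scene")
for h in([.4169,-.2255],[.4003,.218]): print("expected pad centre shut, scene px",proj([[h[0],h[1],.077]],Ms,Vs).round(1),"open .1rad",proj([[h[0],h[1],.0886]],Ms,Vs).round(1))
hs=cv2.cvtColor(s,cv2.COLOR_BGR2HSV); m=cv2.inRange(hs,(5,170,120),(18,255,255)); n,l,st,ce=cv2.connectedComponentsWithStats(m)
print([(st[i,4],ce[i].round(1).tolist()) for i in range(1,n) if st[i,4]>60])
```

```text
[0.508 0.015 0.324]
wrist cover_l_press [(array([0.436, 0.213, 0.075]), 0.89), (array([0.587, 0.333, 0.067]), 0.38)]
wrist cover_l [(array([0.436, 0.21 , 0.072]), 0.6)]
wrist carrier_blue_mid []
scene cover_l_press [(array([0.572, 0.375, 0.074]), 0.88), (array([0.215, 0.31 , 0.076]), 0.73)]
scene cover_l [(array([0.45 , 0.218, 0.074]), 0.93), (array([0.568, 0.382, 0.077]), 0.89), (array([ 0.469, -0.225,  0.071]), 0.88), (array([0.212, 0.313, 0.079]), 0.65)]
scene carrier_blue_mid [(array([0.637, 0.056, 0.002]), 0.56)]
expected pad centre shut, scene px [[226.8 175.2]] open .1rad [[226.2 172.2]]
expected pad centre shut, scene px [[405.9 228.2]] open .1rad [[406.8 225.4]]
[(np.int32(187), [474.7, 165.2]), (np.int32(163), [226.7, 175.4]), (np.int32(192), [405.7, 226.9]), (np.int32(235), [467.5, 297.7])]
```

View pics/f.png

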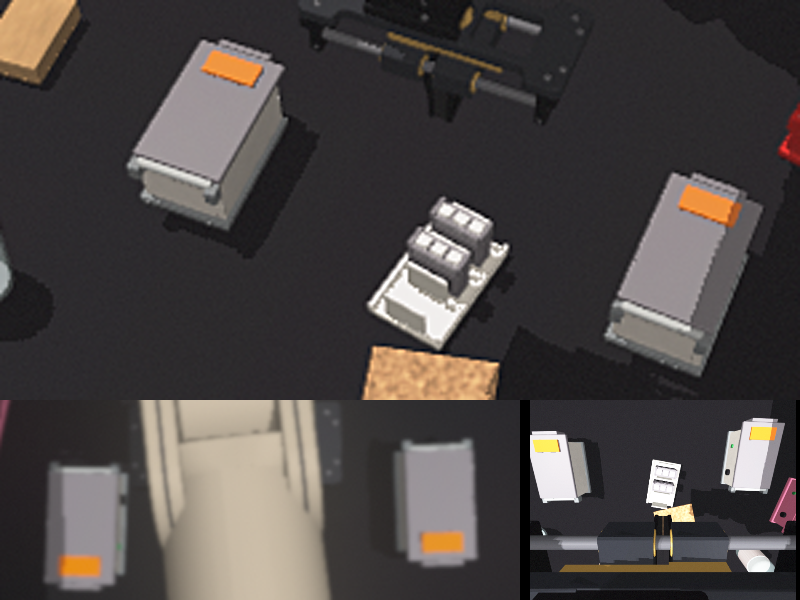

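```bash
python3 -c "
from workcell import manip
print(manip.hand_in(), manip.sense()['time_s'])"
```

```text
the job is handed in; nothing more can be done
the job is handed in; nothing more can be done
```

I moved the blue carrier from the rack to the cork mat, regripped it by its broad faces and set it in the empty station's pocket. Both covers are pressed down, and I handed the job in at about 31 s with the gripper clear of everything. The hand-in gives no verdict.

- **Carrier:** the wrist picture after release showed it upright between the ribs, within about 1 px of the predicted outline. Its cover hides it now, so I could not look at it again after that.
- **Covers:** both stopped hard at the same height, with the fingertip at about 76 mm against 77 mm nominal, at 27 N (empty station) and 33 N (loaded station). They stayed down after I let go, and the networks put both plates at 71–75 mm.
- **Pad positions in the scene camera:** the empty station's pad is within 0.3 px of its shut position. The loaded station's pad is off by 1.3 px; 0.1 rad open would be about 3 px. I put this down to calibration or station-pose error, because the contact height and stiffness matched the other cover.
- **Other things:** the two grey carriers still stand in the rack. The loaded carrier is hidden under its cover, and I did not remeasure it. I also did not remeasure the bench items, but the arm never went near them.
- **False detection:** in the last pictures one network reported the blue carrier on the mat with score 0.56. The picture shows no carrier in the part of the mat it covers.

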